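# Seat a tube stub in the V-clamp

### The arm

A 6-joint arm with a two-finger parallel gripper is mounted at the origin on a cart in front of the work surface, level with it; the furniture and walls round the work are solid. World frame = base frame: x ahead of the robot, y to its left, z up, the work surface at z = 0. Lengths are in m, angles in rad, forces in N, time in s.
With the tool pointing down it reaches from about 0.35 to 0.85 m from the base axis. Payload 8.1 kg.
Tool frame: the origin (TCP) lies on the front face of the gripper's body, between the roots of the fingers; the fingertips stand 84 mm ahead of it and the grasp point (between the pads) lies 65 mm ahead of it; x points along the fingers, y is the direction in which the jaws open and shut, and the axes are right-handed (so a half turn about x gives the same grasp; the last joint's range is limited). The gripper opens to 93 mm and grips with 3 to 60 N. Pads are 15 mm wide; open, the fingers measure 128 mm over their backs; the gripper's body (75 mm by 188 mm) begins 65 mm behind the grasp point.
Start: joints at [1.125, 0.13, 1.488, -0, 1.523, -0.085], TCP at [0.212, 0.561, 0.303] pointing down, gripper open.
Joint ranges: [-2.96, 2.96], [-0.89, 2.26], [0.02, 2.5], [-1.34, 4.48], [0, 2.73], [-2.66, 2.66]. Speed limits (rad/s): [2.39, 2.39, 2.79, 3.14, 3.14, 3.14].

### API

Orientations are given as a rotation vector (axis times angle).
In Python, from plant import telemetry, read_camera, camera_params, robot gives the robot as it stands.
- The arm moves only by the tool step_arm, never from a script. Its argument "commands" is a list of rows, each an object with "xyz": the shift along the tool's x, y, z in mm, a list of three; "turn": the turn, a rotation vector about the tool's x, y, z in rad, a list of three; "grip": the finger opening in mm, from 0 to 93. In form: [{"xyz": [dx, dy, dz], "turn": [ax, ay, az], "grip": grip}, ...]. A call has 1 to 12 rows; each row is the pose to reach, as a shift and turn from the pose commanded when the call began, along the tool's axes at that moment; what a row does not reach only later rows make up. A row lasts 1/8 s, in which the tool goes at most 62.5 mm and 10.7 degrees, less where a joint would pass 70% of its speed; a pose out of reach is approached as far as the arm can. A call with a gripper value outside its range is refused whole. The fingers move at their own pace and stop on an object; "force" is the grip in N (left out, the last holds). Time passes only in rows, so rows that repeat a pose let the fingers close. It gives the time, the measured TCP pose, the force and the opening at its end, in the units of the state.
- telemetry.read_state(): the state, without advancing time (a new reading comes with each control period).
- read_camera(name): name is "side" or "top"; returns the picture (480x640x3 uint8, red, green, blue); there is no depth.
- camera_params(name): a dict with "mtx" (3x3 intrinsics, pixels), "k1" (the pictures are not rectified: a ray, as slopes to the right and down, at radius r is drawn at 1 + k1 r^2 times it, then the intrinsics apply), "rvec" (rotation vector, rad) and "tvec" (3), from world to camera coordinates, as OpenCV has them. Camera axes: x right, y down, z forward; pixel columns grow to the right and rows downward; lengths in m; the calibration is good to about 2 mm. A picture is of the moment at which its call begins. camera_params takes no time and is no camera call.
- robot.close_job(): hands the job in, once; it reports no verdict.
The state is a dict: "t": time; "q": joint angles; "dq": joint speeds; "joint_torque": joint torques, N m; "tool_pos": TCP position; "orientation": TCP orientation; "force": force on the tool from outside, world axes, zero at the start; "wrist_torque": the same for the moment, N m; "opening": finger opening in m.
Only numpy, scipy, OpenCV 4.12 (cv2) and the standard library are available. Lean on these libraries where they do the work, as an engineer would, in place of code of your own. Each camera call takes 0.05 s, during which the arm holds its last target. There are 200 camera calls.

### The job

Draw back the sliding jaw of the V-clamp on the bench, stand the round tube stub upright on the clamp's bed between the jaw's pad and the V-block and let go of it, then slide the jaw up until its pad has pushed the tube home, centred against both faces of the V, and it stays lightly nipped there when you let go of the jaw. The thin tube springs out of round, so never squeeze it between jaw and V with more than about 12 N, and leave the other things on the bench where they are.

Things in the scene. Friction and masses are not known exactly. Their poses are not given: they have to be found in the camera images.
- vee_clamp: V-clamp screwed to the bench: grey base plate 200 x 110 x 12 mm (its top is the bed), two 10 mm guide rods 41 mm either side of the middle (tops 23 mm above the bed), a rear bracket at one end, the V-block at the other. Origin: centre of the plate's underside, on the bench; x from rear bracket to V-block (the way the jaw closes), y left of that, z up
- v_block: the clamp's fixed steel block with a 90 degree V open toward the jaw: 48 mm long, 100 mm wide, 45 mm high above the bed, upright ground and oiled faces that start 34 mm either side of the middle in its front plane and run in at 45 degrees. Origin: foot of the front plane, in the middle, on the bed; axes as the clamp
- vee_seat (a point): point on the bed where the tube's axis stands when it touches both faces of the V: in the middle of the clamp, 48 mm along x from the clamp's centre, 12 mm above the bench; axes as the clamp
- jaw: sliding jaw: grey carriage 28 mm long, 100 mm wide, 44 mm high, with a flat oiled pad (30 mm disc, 22 mm above the bed) facing the V on an adjustable screw, 8 to 20 mm ahead of it (left at some setting, not measured; it does not shift). Origin: foot of the carriage's front plane, in the middle, on the bed; x toward the V. Slides along x only, takes about 6 N to move and stays where left
- jaw_handle (a point): middle of the rubber-covered upright handle on the jaw, 14 mm behind the carriage's front plane, 69 mm above the bed: a rounded block 18 mm along the clamp's x, 32 mm along its y, 50 mm high (44 to 94 mm above the bed). The front plane can stand from 92 mm (fully back) to 17 mm before the seat point; it starts 20 to 30 mm before it, too near for the tube; with the tube seated, 32 to 44 mm
- tube_stub: the round, plain steel tube stub standing upright on the bench: 48 mm outside diameter, 1.5 mm wall, 80 mm high, about 0.14 kg. Origin at the centre of its lower end, z along its axis
- offcut_small: bystander: square steel tube offcut 30 x 30 x 90 mm lying on the bench near the tube stub. Origin at the centre of its underside, long side along its y
- offcut_large: bystander: square steel tube offcut 40 x 40 x 110 mm lying on the bench. Origin at the centre of its underside, long side along its y
- magnet: bystander: red welding-square magnet, 130 x 137 mm, 22 mm thick, standing on edge behind the clamp. Origin at the centre of its underside
- grinder: bystander: air die grinder, 175 mm long, lying to the right of the clamp. Origin under its middle, long side along its x
There are look-alikes about, which are no part of the job. What is shaped like the tube_stub but red is not meant.

How it is judged:
By the outcome, as a careful person would: the job done as asked, in the order asked, and still so for the second after the job is handed in, with the robot touching nothing.
It also fails if it takes over 61 s, if anything falls off the work surface, if the arm or the gripper's body presses on something with over 40 N, if the wrist force passes 120 N, or if a joint passes its speed limit or range.

## Working session

There is one attempt and no reset: what is moved stays moved. The work goes in short steps, Python scripts to look and compute and a tool call to move; the robot and the scene stay as the last step left them, time stands still between calls to the robot, and variables do not carry over. Pictures are saved under pics/ and viewed, about 8 in all and at most 12, crops included, and the job is handed in when it is done.

Besides the shell and the picture viewer there is one more tool, called after "Request:" as name(argument=value, ...), one argument or row to a line, values as JSON. step_arm: Moves the arm, as the interface text tells. Its arguments: {"type":"object","properties":{"commands":{"type":"array"},"force":{"type":"number"}},"required":["commands"]}

```bash
mkdir -p pics; ls; python3 - <<'E'
from plant import telemetry, read_camera, camera_params
import cv2
for n in("top","side"):
    im=read_camera(n); cv2.imwrite(f"pics/{n}0.png",im[:,:,::-1]); print(n,camera_params(n))
print(telemetry.read_state())
E
```

```text
pics
top {'mtx': array([[483.35705364,   0.        , 322.30343626],
       [  0.        , 483.35705364, 244.98353589],
       [  0.        ,   0.        ,   1.        ]]), 'k1': -0.05862888912048417, 'rvec': array([ 2.19919847, -2.14019227,  0.16089916]), 'tvec': array([0.093203  , 0.60959841, 1.04736322])}
side {'mtx': array([[551.34123316,   0.        , 331.83401021],
       [  0.        , 551.34123316, 239.96812736],
       [  0.        ,   0.        ,   1.        ]]), 'k1': -0.05330351782798083, 'rvec': array([ 2.36881146, -0.48490537,  0.17622485]), 'tvec': array([-0.51615014,  0.30978618,  0.92515615])}
{'t': 0.1, 'q': array([ 1.12460472e+00,  1.31111979e-01,  1.48915877e+00,  2.37959260e-05,
        1.52297421e+00, -8.53777513e-02]), 'dq': array([ 0.00076138, -0.00058392, -0.00146528,  0.0006583 , -0.0015114 ,
       -0.00204886]), 'joint_torque': array([ 8.05233176e-04, -5.61338675e+01, -4.93096232e+01,  7.70278741e-02,
        2.91391695e-02, -9.82724873e-05]), 'tool_pos': array([0.21162437, 0.56105239, 0.30178286]), 'orientation': array([ 0.28187015,  1.55265051, -0.28437594]), 'force': array([ 0.25149364,  0.31747229, -1.37917585]), 'wrist_torque': array([-0.03960727, -0.00806769,  0.00668118]), 'opening': 0.0933159136373315}
```

View pics/top0.png

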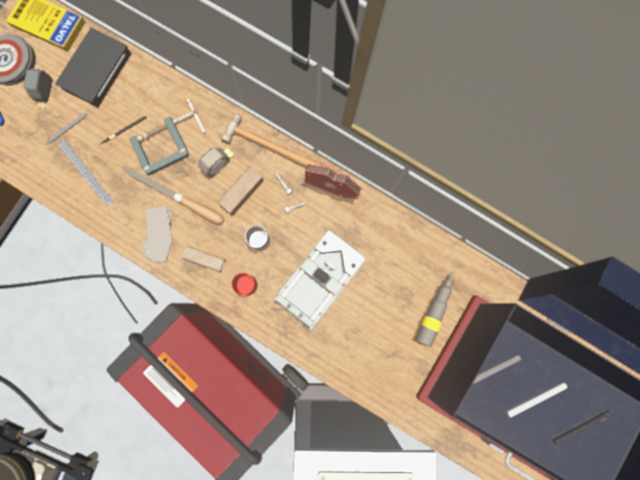

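View pics/side0.png

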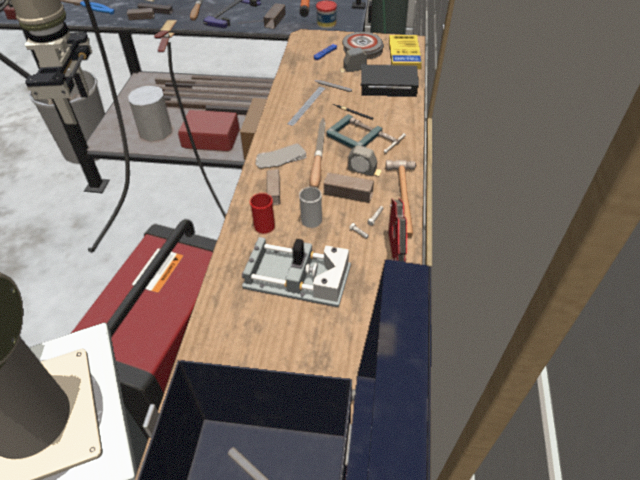

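The top view shows the grey tube at about (257,238), the red look-alike at (245,285) and the clamp at about (320,278), with its black handle near (322,273). In the side view the grey tube is at (311,207), the red one at (263,213) and the handle at (298,251). The grey tube fits the description, because the red one is excluded by the task. I'll confirm this in an enlarged crop.

```bash
cat > h.py <<'E'
import numpy as np, cv2
from plant import camera_params
from scipy.spatial.transform import Rotation as R
def cam(n):
    p=camera_params(n); return p['mtx'],np.array([p['k1'],0,0,0,0.]),cv2.Rodrigues(p['rvec'])[0],p['tvec'],p['rvec']
def ray(n,uv):
    K,d,Rm,t,_=cam(n); q=cv2.undistortPoints(np.array([[uv]],float),K,d)[0,0]
    return -Rm.T@t, Rm.T@np.array([q[0],q[1],1])
def plane(n,uv,z):
    c,r=ray(n,uv); return c+r*(z-c[2])/r[2]
def proj(n,P):
    K,d,Rm,t,rv=cam(n); return cv2.projectPoints(np.atleast_2d(P).astype(float),rv,t,K,d)[0][:,0]
E
python3 - <<'E'
from h import *
t=cv2.imread('pics/top0.png'); s=cv2.imread('pics/side0.png')
a=cv2.resize(t[215:340,225:375],None,fx=4,fy=4,interpolation=cv2.INTER_CUBIC)
b=cv2.resize(s[180:310,235:360],None,fx=4,fy=4,interpolation=cv2.INTER_CUBIC)
cv2.imwrite('pics/a.png',a);cv2.imwrite('pics/b.png',b)
for uv in [(257,238),(245,285),(320,278)]: print(plane('top',uv,0.0))
print(proj('top',[0,0,0]), ray('top',(0,0))[0],ray('side',(0,0))[0])
E
```

```text
[0.62321329 0.26044948 0.        ]
[0.51398443 0.28336775 0.        ]
[0.53473626 0.11222208 0.        ]
[[364.4422666  520.59443955]] [0.47395287 0.13545833 1.11098445] [ 0.32966355 -0.56042454  0.89192972]
```

View pics/a.png

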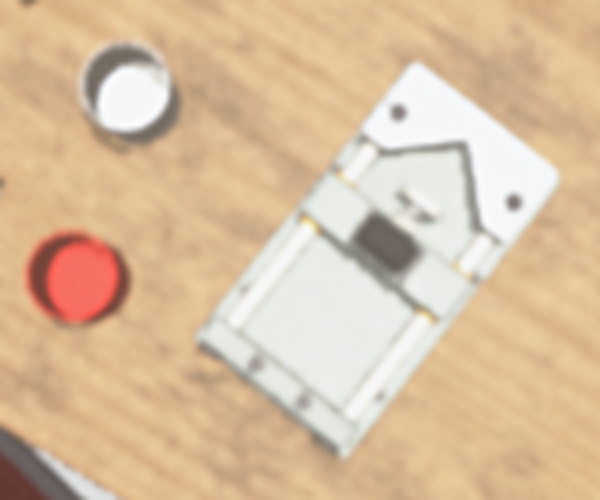

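View pics/b.png

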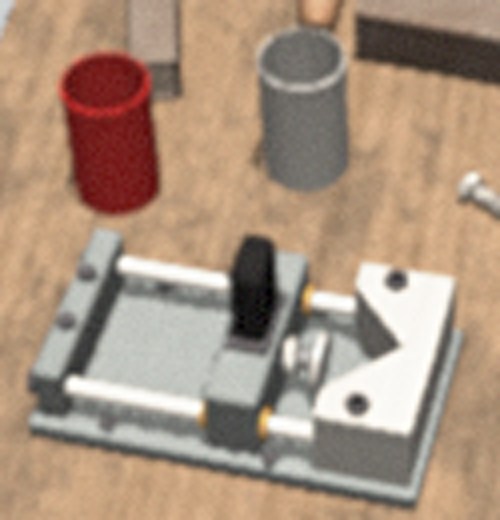

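```bash
cat > m.py <<'E'
from h import *
from plant import telemetry
T=lambda x,y:(225+(x+.5)/4-.5,215+(y+.5)/4-.5)
S=lambda x,y:(235+(x+.5)/4-.5,180+(y+.5)/4-.5)
def fit(M,P):
    M=np.array(M)/1e3;P=np.array(P)[:,:2];m=M.mean(0);p=P.mean(0)
    a=M-m;b=P-p;th=np.arctan2((a[:,0]*b[:,1]-a[:,1]*b[:,0]).sum(),(a*b).sum())
    c,s=np.cos(th),np.sin(th);A=np.array([[c,-s],[s,c]])
    o=p-A@m; return th,o,1e3*np.linalg.norm((A@M.T).T+o-P,axis=1)
M=[(96,50),(96,-50),(48,50),(82,0),(48,-34)]
print('V top ',fit(M,[plane('top',T(*q),.057) for q in [(415,62),(560,178),(362,135),(465,143),(484,232)]]))
M2=[(96,50),(96,-50),(48,50),(82,0),(48,-50)]
print('V side',fit(M2,[plane('side',S(*q),.057) for q in [(456,277),(407,432),(362,266),(399,346),(315,403)]]))
print('tube top',plane('top',T(126,87),.08),'side',plane('side',S(302.5,58),.08))
print('red',plane('top',T(78,278),.08))
print('handle top (centre)',plane('top',T(388,240),.106), plane('side',S(258,246),.106))
E
python3 m.py
```

```text
V top  (np.float64(-0.6381072846586092), array([0.52824948, 0.1148795 ]), array([2.52789728, 1.03324821, 0.7020925 , 3.16230994, 2.11061693]))
V side (np.float64(-0.6550361475452917), array([0.53179387, 0.11512345]), array([0.33330646, 0.32059434, 4.77769513, 2.47532422, 5.86348378]))
tube top [0.61593254 0.25347526 0.08      ] side [0.61798292 0.25194478 0.08      ]
red [0.51290258 0.27465314 0.08      ]
handle top (centre) [0.53604441 0.11124205 0.106     ] [0.5413748  0.11283863 0.106     ]
```

```bash
cat > ov.py <<'E'
from h import *
import sys
th,ox,oy,jx=map(float,sys.argv[1:5])
c,s=np.cos(th),np.sin(th)
W=lambda x,y,z:[ox+(c*x-s*y)/1e3,oy+(s*x+c*y)/1e3,z/1e3]
L=[([(96,50),(96,-50),(48,-50),(48,-34),(82,0),(48,34),(48,50),(96,50)],57),([(100,55),(100,-55),(-100,-55),(-100,55),(100,55)],0),
 ([(jx,50),(jx-28,50),(jx-28,-50),(jx,-50),(jx,50)],56),([(jx-5,16),(jx-23,16),(jx-23,-16),(jx-5,-16),(jx-5,16)],106)]
out=[]
for n,(x0,y0) in (('top',(225,215)),('side',(235,180))):
    im=cv2.imread(f'pics/{n}0.png')[y0:y0+130,x0:x0+150 if n=='top' else x0+125]
    im=cv2.resize(im,None,fx=4,fy=4,interpolation=cv2.INTER_CUBIC)
    im=im[:,180:] if n=='top' else im
    off=180 if n=='top' else 0
    for P,z in L:
        uv=proj(n,[W(x,y,z) for x,y in P]); uv=(uv-[x0,y0]+.5)*4-.5-[off,0]
        cv2.polylines(im,[np.round(uv).astype(int)],False,(0,0,255),1)
    out.append(im[:520,:400] if n=='top' else im[200:,:400])
h=max(o.shape[0] for o in out)
cv2.imwrite(sys.argv[5],np.hstack([cv2.copyMakeBorder(o,0,h-o.shape[0],0,0,0) for o in out]))
E
sed -i 's/im\[200:,:400\]/im[200:,:]/; s/im\[:520,:400\]/im[:520,:]/' ov.py
python3 ov.py -0.643 0.529 0.115 23 pics/ov1.png; python3 -c "
import cv2;i=cv2.imread('pics/ov1.png');print(i.shape);cv2.imwrite('pics/ov1.png',cv2.resize(i,None,fx=.83,fy=.83) if i.shape[1]>800 else i)"
```

```text
(520, 920, 3)
```

View pics/ov1.png

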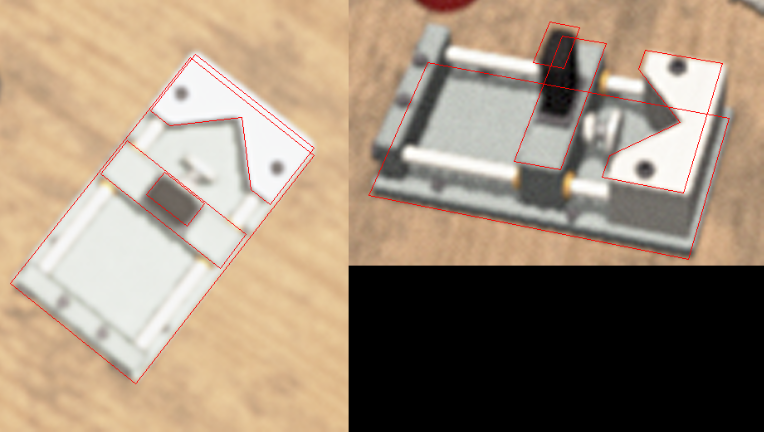

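The overlay fits in both views. In it the V outline, plate and carriage all line up with the clamp at yaw -0.643 and the jaw front at about 23 mm. The grey tube is confirmed at about (0.617, 0.253).

```bash
cat > go.py <<'E'
from h import *
from plant import telemetry
import sys
th,o=-0.643,np.array([.529,.115])
A=np.array([[np.cos(th),-np.sin(th)],[np.sin(th),np.cos(th)]])
def rel(p,n=0):
    s=telemetry.read_state(); Rc=R.from_rotvec(s['orientation'])
    d=Rc.inv().apply(np.array(p)-s['tool_pos'])*1e3
    best=None
    for sg in(1,-1):
        y=sg*np.r_[A[:,1],0];x=np.array([0,0,-1.]);G=R.from_matrix(np.c_[x,y,np.cross(x,y)])
        v=(Rc.inv()*G).as_rotvec()
        if best is None or np.linalg.norm(v)<np.linalg.norm(best): best=v
    return d.round(1),best.round(4)
def cl(x,y,z): return np.r_[o+A@np.array([x,y])/1e3,z/1e3]
def st():
    s=telemetry.read_state();f=s['force'];p=s['tool_pos']
    print('t',round(s['t'],2),'clamp xy mm',((A.T@(p[:2]-o))*1e3).round(1),'z',(p[2]*1e3).round(1),'F clamp',(A.T@f[:2]).round(2),f[2].round(2),'open',round(s['opening']*1e3,1),'q',s['q'].round(2))
E
python3 - <<'E'
from go import *
st();print(rel(cl(9,0,260)),rel(cl(9,0,152)))
E
```

```text
t 0.1 clamp xy mm [-521.4  166.7] z 301.8 F clamp [0.01 0.4 ] -1.38 open 93.3 q [ 1.12  0.13  1.49  0.    1.52 -0.09]
(array([  42.2, -307.7,  463.1]), array([2.822e-01, 1.000e-04, 1.700e-03])) (array([ 150.2, -307.5,  463.1]), array([2.822e-01, 1.000e-04, 1.700e-03]))
```

Request:
step_arm(
  commands=[
    {"xyz": [42,-308,463],"turn": [0.282,0,0.002],"grip": 60},
    {"xyz": [42,-308,463],"turn": [0.282,0,0.002],"grip": 60},
    {"xyz": [42,-308,463],"turn": [0.282,0,0.002],"grip": 60},
    {"xyz": [42,-308,463],"turn": [0.282,0,0.002],"grip": 60},
    {"xyz": [42,-308,463],"turn": [0.282,0,0.002],"grip": 60},
    {"xyz": [42,-308,463],"turn": [0.282,0,0.002],"grip": 60},
    {"xyz": [42,-308,463],"turn": [0.282,0,0.002],"grip": 60},
    {"xyz": [42,-308,463],"turn": [0.282,0,0.002],"grip": 60},
    {"xyz": [42,-308,463],"turn": [0.282,0,0.002],"grip": 60},
    {"xyz": [42,-308,463],"turn": [0.282,0,0.002],"grip": 60},
    {"xyz": [42,-308,463],"turn": [0.282,0,0.002],"grip": 60},
    {"xyz": [42,-308,463],"turn": [0.282,0,0.002],"grip": 60},
  ],
  force=25,
)

```text
t: 1.6
tool_pos: [0.5357, 0.1109, 0.2607]
orientation: [0.504, 1.512, -0.5]
force: [-0.1, 0.3, 0.0]
opening: 0.0602
```

```bash
python3 -c "
from go import *
st();print(rel(cl(9,0,152)))"
```

```text
t 1.6 clamp xy mm [7.8 0.7] z 260.7 F clamp [-0.26  0.16] 0.02 open 60.2 q [ 0.11  0.01  1.69  0.    1.44 -0.82]
(array([108.7,  -0.9,   1.3]), array([ 0.0017, -0.0007, -0.002 ]))
```

Request:
step_arm(
  commands=[
    {"xyz": [40,-1,1],"turn": [0,0,0],"grip": 60},
    {"xyz": [80,-1,1],"turn": [0,0,0],"grip": 60},
    {"xyz": [100,-1,1],"turn": [0,0,0],"grip": 60},
    {"xyz": [109,-1,1],"turn": [0,0,0],"grip": 60},
    {"xyz": [109,-1,1],"turn": [0,0,0],"grip": 60},
    {"xyz": [109,-1,1],"turn": [0,0,0],"grip": 25},
    {"xyz": [109,-1,1],"turn": [0,0,0],"grip": 25},
    {"xyz": [109,-1,1],"turn": [0,0,0],"grip": 25},
    {"xyz": [109,-1,1],"turn": [0,0,0],"grip": 25},
    {"xyz": [109,-1,1],"turn": [0,0,0],"grip": 25},
  ],
  force=20,
)

```text
t: 2.85
tool_pos: [0.5377, 0.1096, 0.1525]
orientation: [0.507, 1.509, -0.499]
force: [6.2, 7.0, -2.2]
opening: 0.0318
```

```bash
python3 -c "
from go import *
st()"
```

```text
t 2.85 clamp xy mm [10.2  0.9] z 152.5 F clamp [0.81 9.3 ] -2.17 open 31.8 q [ 0.11  0.11  1.79  0.    1.23 -0.82]
```

Request:
step_arm(
  commands=[
    {"xyz": [0,1,-4],"turn": [0,0,0],"grip": 25},
    {"xyz": [0,1,-12],"turn": [0,0,0],"grip": 25},
    {"xyz": [0,1,-20],"turn": [0,0,0],"grip": 25},
    {"xyz": [0,1,-28],"turn": [0,0,0],"grip": 25},
    {"xyz": [0,1,-36],"turn": [0,0,0],"grip": 25},
    {"xyz": [0,1,-44],"turn": [0,0,0],"grip": 25},
    {"xyz": [0,1,-52],"turn": [0,0,0],"grip": 25},
    {"xyz": [0,1,-58],"turn": [0,0,0],"grip": 25},
    {"xyz": [0,1,-60],"turn": [0,0,0],"grip": 25},
    {"xyz": [0,1,-60],"turn": [0,0,0],"grip": 25},
  ],
)

```text
t: 4.1
tool_pos: [0.4902, 0.1453, 0.1525]
orientation: [0.505, 1.508, -0.501]
force: [5.1, 0.7, -1.1]
opening: 0.032
```

```bash
python3 -c "
from go import *
st()"
```

```text
t 4.1 clamp xy mm [-49.2   0.9] z 152.5 F clamp [3.66 3.62] -1.08 open 32.0 q [ 0.19  0.02  1.89  0.    1.23 -0.74]
```

Request:
step_arm(
  commands=[
    {"xyz": [0,1,0],"turn": [0,0,0],"grip": 60},
    {"xyz": [0,1,0],"turn": [0,0,0],"grip": 60},
    {"xyz": [0,1,0],"turn": [0,0,0],"grip": 60},
    {"xyz": [-50,1,0],"turn": [0,0,0],"grip": 70},
    {"xyz": [-100,1,0],"turn": [0,0,0],"grip": 82},
    {"xyz": [-100,1,0],"turn": [0,0,0],"grip": 82},
  ],
)

```text
t: 4.85
tool_pos: [0.492, 0.1464, 0.2569]
orientation: [0.508, 1.504, -0.498]
force: [0.0, 1.8, -0.7]
opening: 0.0813
```

```bash
python3 -c "
from go import *
st();print(rel([.617,.2527,.250]))"
```

```text
t 4.85 clamp xy mm [-48.5   3. ] z 256.9 F clamp [-1.06  1.49] -0.67 open 81.3 q [ 0.19 -0.09  1.79  0.    1.43 -0.74]
(array([  8.5, 159.9,  36.3]), array([ 0.0003,  0.0055, -0.0084]))
```

Request:
step_arm(
  commands=[
    {"xyz": [6,55,12],"turn": [0,0,0],"grip": 82},
    {"xyz": [6,110,25],"turn": [0,0,0],"grip": 82},
    {"xyz": [6,150,35],"turn": [0,0,0],"grip": 82},
    {"xyz": [6,160,36],"turn": [0,0,0],"grip": 82},
    {"xyz": [6,160,36],"turn": [0,0,0],"grip": 82},
    {"xyz": [6,160,36],"turn": [0,0,0],"grip": 82},
  ],
)

```text
t: 5.6
tool_pos: [0.6136, 0.2517, 0.2458]
orientation: [0.504, 1.512, -0.503]
force: [0.1, -0.4, 0.7]
opening: 0.082
```

```bash
python3 - <<'E'
from go import *
from plant import read_camera
st();print(rel([.617,.2527,.120]))
t=read_camera('top');s=read_camera('side')
a=cv2.resize(t[170:310,190:340],None,fx=2.6,fy=2.6,interpolation=cv2.INTER_CUBIC)
b=cv2.resize(s[110:260,235:385],None,fx=2.6,fy=2.6,interpolation=cv2.INTER_CUBIC)
h=min(len(a),len(b));cv2.imwrite('pics/c.png',np.hstack([a[:h],b[:h]])[:,:,::-1])
E
```

```text
t 5.6 clamp xy mm [-14.2 160.2] z 245.8 F clamp [ 0.32 -0.27] 0.74 open 82.0 q [ 0.31  0.33  1.36  0.    1.45 -0.62]
(array([125.8,   2.7,   2.2]), array([-0.0001, -0.0007, -0.0011]))
```

View pics/c.png

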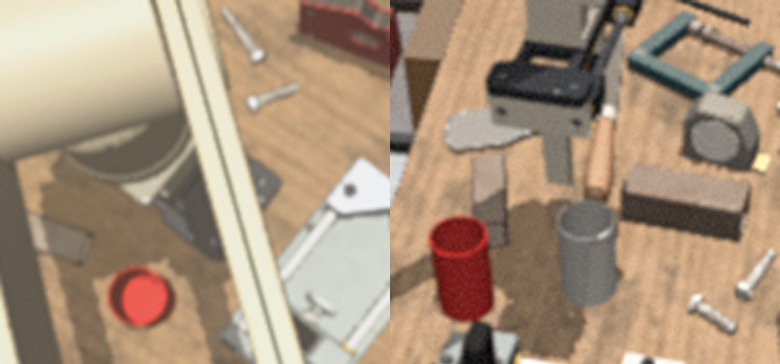

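The side crop shows the gripper above the grey tube, with its fingers clear of the red look-alike. The top view is blocked by the arm. I'll descend.

Request:
step_arm(
  commands=[
    {"xyz": [10,3,2],"turn": [0,0,0],"grip": 82},
    {"xyz": [50,3,2],"turn": [0,0,0],"grip": 82},
    {"xyz": [90,3,2],"turn": [0,0,0],"grip": 82},
    {"xyz": [115,3,2],"turn": [0,0,0],"grip": 82},
    {"xyz": [126,3,2],"turn": [0,0,0],"grip": 82},
    {"xyz": [126,3,2],"turn": [0,0,0],"grip": 82},
    {"xyz": [126,3,2],"turn": [0,0,0],"grip": 60},
    {"xyz": [126,3,2],"turn": [0,0,0],"grip": 52},
    {"xyz": [126,3,2],"turn": [0,0,0],"grip": 45},
    {"xyz": [126,3,2],"turn": [0,0,0],"grip": 45},
    {"xyz": [126,3,2],"turn": [0,0,0],"grip": 45},
    {"xyz": [126,3,2],"turn": [0,0,0],"grip": 45},
  ],
  force=8,
)

```text
t: 7.2
tool_pos: [0.6181, 0.254, 0.1205]
orientation: [0.505, 1.511, -0.501]
force: [-0.0, 0.0, 3.8]
opening: 0.0482
```

```bash
python3 -c "
from go import *
st();print(rel(cl(23,1,120)))"
```

```text
t 7.2 clamp xy mm [-12.  164.7] z 120.5 F clamp [-0.04  0.01] 3.83 open 48.2 q [ 0.31  0.45  1.45  0.    1.24 -0.62]
(array([ 1.000e-01, -1.637e+02,  3.500e+01]), array([ 0.0003,  0.0001, -0.0026]))
```

Request:
step_arm(
  commands=[
    {"xyz": [-15,0,0],"turn": [0,0,0],"grip": 40},
    {"xyz": [-45,0,0],"turn": [0,0,0],"grip": 40},
    {"xyz": [-75,0,0],"turn": [0,0,0],"grip": 40},
    {"xyz": [-85,0,5],"turn": [0,0,0],"grip": 40},
    {"xyz": [-85,-30,15],"turn": [0,0,0],"grip": 40},
    {"xyz": [-85,-65,34],"turn": [0,0,0],"grip": 40},
    {"xyz": [-85,-100,34],"turn": [0,0,0],"grip": 40},
    {"xyz": [-85,-135,34],"turn": [0,0,0],"grip": 40},
    {"xyz": [-85,-157,34],"turn": [0,0,0],"grip": 40},
    {"xyz": [-85,-164,34],"turn": [0,0,0],"grip": 40},
    {"xyz": [-85,-164,34],"turn": [0,0,0],"grip": 40},
    {"xyz": [-85,-164,34],"turn": [0,0,0],"grip": 40},
  ],
  force=10,
)

```text
t: 8.7
tool_pos: [0.5471, 0.1026, 0.2047]
orientation: [0.505, 1.511, -0.501]
force: [-0.4, -0.2, -0.9]
opening: 0.0478
```

```bash
python3 - <<'E'
from go import *
from plant import read_camera
st();print(rel(cl(23,1,132)))
t=read_camera('top');s=read_camera('side')
a=cv2.resize(t[215:340,250:375],None,fx=3,fy=3,interpolation=cv2.INTER_CUBIC)
b=cv2.resize(s[180:310,235:360],None,fx=3,fy=3,interpolation=cv2.INTER_CUBIC)
h=min(len(a),len(b));cv2.imwrite('pics/d.png',np.hstack([a[:h],b[:h]])[:,:,::-1])
E
```

```text
t 8.7 clamp xy mm [21.9  1. ] z 204.7 F clamp [-0.22 -0.46] -0.94 open 47.8 q [ 0.09  0.08  1.72  0.    1.34 -0.84]
(array([72.7, -0.1,  1.1]), array([ 0.0006, -0.0002, -0.0023]))
```

View pics/d.png

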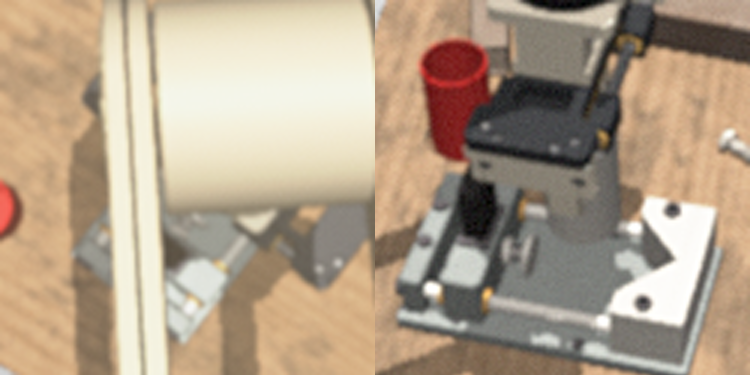

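```bash
python3 - <<'E'
from go import *
a=np.linspace(0,2*np.pi,60)
for dx in (0,4,8,12):
    r=[]
    for z in (85,105,125):
        P=[cl(22+dx+24*np.cos(t),1+24*np.sin(t),z) for t in a]
        uv=(proj('side',P)-[235,180]+.5)*3-.5+[375,0]
        r.append((uv[:,0].min().round(),uv[:,0].max().round(),uv[:,1].max().round()))
    print(dx,r)
E
```

```text
0 [(np.float64(547.0), np.float64(621.0), np.float64(243.0)), (np.float64(545.0), np.float64(620.0), np.float64(222.0)), (np.float64(543.0), np.float64(620.0), np.float64(201.0))]
4 [(np.float64(553.0), np.float64(627.0), np.float64(244.0)), (np.float64(551.0), np.float64(627.0), np.float64(224.0)), (np.float64(549.0), np.float64(626.0), np.float64(203.0))]
8 [(np.float64(559.0), np.float64(633.0), np.float64(245.0)), (np.float64(557.0), np.float64(633.0), np.float64(225.0)), (np.float64(555.0), np.float64(632.0), np.float64(204.0))]
12 [(np.float64(565.0), np.float64(639.0), np.float64(246.0)), (np.float64(563.0), np.float64(639.0), np.float64(226.0)), (np.float64(561.0), np.float64(638.0), np.float64(205.0))]
```

The jaw is back, and the tube hangs above the bed, centred in the fingers (right silhouette at 621 px, predicted 621). I'll lower it.

Request:
step_arm(
  commands=[
    {"xyz": [25,0,0],"turn": [0,0,0],"grip": 40},
    {"xyz": [50,0,0],"turn": [0,0,0],"grip": 40},
    {"xyz": [64,0,0],"turn": [0,0,0],"grip": 40},
    {"xyz": [69,0,0],"turn": [0,0,0],"grip": 40},
    {"xyz": [71,0,0],"turn": [0,0,0],"grip": 40},
    {"xyz": [72,0,0],"turn": [0,0,0],"grip": 40},
    {"xyz": [72,0,0],"turn": [0,0,0],"grip": 40},
  ],
)

```text
t: 9.68
tool_pos: [0.5472, 0.1022, 0.1334]
orientation: [0.505, 1.51, -0.501]
force: [-0.3, -0.1, -1.7]
opening: 0.0477
```

```bash
python3 -c "
from go import *
st()"
```

```text
t 9.68 clamp xy mm [22.3  0.7] z 133.4 F clamp [-0.18 -0.26] -1.68 open 47.7 q [ 0.09  0.16  1.78  0.    1.2  -0.84]
```

Request:
step_arm(
  commands=[
    {"xyz": [0.5,0,0],"turn": [0,0,0],"grip": 40},
    {"xyz": [1,0,0],"turn": [0,0,0],"grip": 40},
    {"xyz": [1.5,0,0],"turn": [0,0,0],"grip": 40},
    {"xyz": [1.5,0,0],"turn": [0,0,0],"grip": 40},
  ],
)

```text
t: 10.18
tool_pos: [0.5472, 0.1022, 0.1324]
orientation: [0.505, 1.51, -0.501]
force: [-4.0, 0.4, 7.7]
opening: 0.0478
```

```bash
python3 -c "
from go import *
st()"
```

```text
t 10.18 clamp xy mm [22.2  0.7] z 132.4 F clamp [-3.45 -2.08] 7.66 open 47.8 q [ 0.09  0.16  1.78  0.    1.2  -0.84]
```

Request:
step_arm(
  commands=[
    {"xyz": [0.5,0,0],"turn": [0,0,0],"grip": 52},
    {"xyz": [0.5,0,0],"turn": [0,0,0],"grip": 58},
    {"xyz": [0.5,0,0],"turn": [0,0,0],"grip": 64},
    {"xyz": [0.5,0,0],"turn": [0,0,0],"grip": 64},
    {"xyz": [-20,0,0],"turn": [0,0,0],"grip": 64},
    {"xyz": [-60,0,0],"turn": [0,0,0],"grip": 64},
    {"xyz": [-90,0,0],"turn": [0,0,0],"grip": 64},
    {"xyz": [-100,0,-20],"turn": [0,0,0],"grip": 20},
    {"xyz": [-100,0,-60],"turn": [0,0,0],"grip": 0},
    {"xyz": [-100,0,-100],"turn": [0,0,0],"grip": 0},
    {"xyz": [-100,0,-103],"turn": [0,0,0],"grip": 0},
    {"xyz": [-100,0,-103],"turn": [0,0,0],"grip": 0},
  ],
)

```text
t: 11.68
tool_pos: [0.4645, 0.1637, 0.2315]
orientation: [0.504, 1.51, -0.501]
force: [-0.4, -0.1, 0.3]
opening: 0.0184
```

```bash
python3 - <<'E'
from go import *
from plant import read_camera
st();print(rel(cl(-80,1,152)))
t=read_camera('top');s=read_camera('side')
a=cv2.resize(t[215:340,250:375],None,fx=3,fy=3,interpolation=cv2.INTER_CUBIC)
b=cv2.resize(s[180:310,235:360],None,fx=3,fy=3,interpolation=cv2.INTER_CUBIC)
h=min(len(a),len(b));cv2.imwrite('pics/e.png',np.hstack([a[:h],b[:h]])[:,:,::-1])
E
```

```text
t 11.68 clamp xy mm [-80.8   0.4] z 231.5 F clamp [-0.22 -0.34] 0.34 open 18.4 q [ 0.23 -0.12  1.87  0.    1.39 -0.69]
(array([79.5,  0.5,  0.8]), array([ 0.0009,  0.0005, -0.0023]))
```

View pics/e.png

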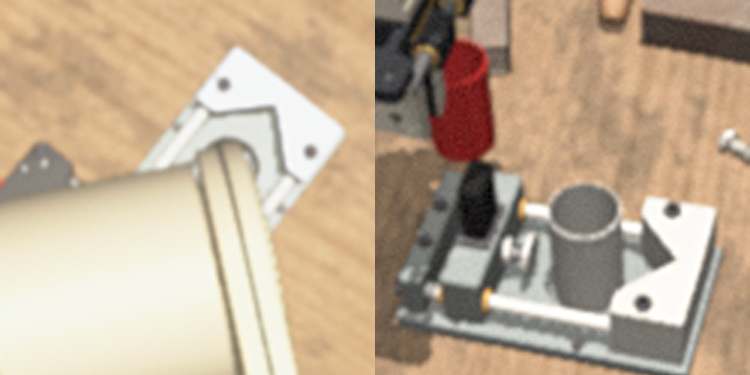

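The side crop shows the tube standing upright on the bed at about (587,245), between the pad at (517,250) and the V, with the jaw drawn back. Next I'll push the handle from behind with the fingers closed.

Request:
step_arm(
  commands=[
    {"xyz": [0,0.5,0],"turn": [0,0,0.0],"grip": 0},
    {"xyz": [20,0.5,0],"turn": [0,0,0],"grip": 0},
    {"xyz": [50,0.5,0],"turn": [0,0,0],"grip": 0},
    {"xyz": [72,0.5,0],"turn": [0,0,0],"grip": 0},
    {"xyz": [79,0.5,0],"turn": [0,0,0],"grip": 0},
    {"xyz": [79,0.5,5],"turn": [0,0,0],"grip": 0},
    {"xyz": [79,0.5,9],"turn": [0,0,0],"grip": 0},
    {"xyz": [79,0.5,13],"turn": [0,0,0],"grip": 0},
    {"xyz": [79,0.5,17],"turn": [0,0,0],"grip": 0},
    {"xyz": [79,0.5,21],"turn": [0,0,0],"grip": 0},
    {"xyz": [79,0.5,21],"turn": [0,0,0],"grip": 0},
  ],
)

```text
t: 13.15
tool_pos: [0.4821, 0.152, 0.1534]
orientation: [0.506, 1.51, -0.501]
force: [-2.6, 2.2, 3.7]
opening: 0.0004
```

```bash
python3 -c "
from go import *
st()"
```

```text
t 13.15 clamp xy mm [-59.8   1.5] z 153.4 F clamp [-3.38  0.25] 3.67 open 0.4 q [ 0.2  -0.    1.91  0.    1.23 -0.73]
```

Request:
step_arm(
  commands=[
    {"xyz": [0,0,3],"turn": [0,0,0],"grip": 0},
    {"xyz": [0,0,6],"turn": [0,0,0],"grip": 0},
    {"xyz": [0,0,9],"turn": [0,0,0],"grip": 0},
    {"xyz": [0,0,12],"turn": [0,0,0],"grip": 0},
    {"xyz": [0,0,15],"turn": [0,0,0],"grip": 0},
    {"xyz": [0,0,18],"turn": [0,0,0],"grip": 0},
    {"xyz": [0,0,20],"turn": [0,0,0],"grip": 0},
    {"xyz": [0,0,22],"turn": [0,0,0],"grip": 0},
    {"xyz": [0,0,24],"turn": [0,0,0],"grip": 0},
    {"xyz": [0,0,26],"turn": [0,0,0],"grip": 0},
    {"xyz": [0,0,27],"turn": [0,0,0],"grip": 0},
  ],
)

```text
t: 14.52
tool_pos: [0.5032, 0.1362, 0.1533]
orientation: [0.506, 1.512, -0.5]
force: [-6.9, 4.4, 8.5]
opening: 0.0006
```

```bash
python3 - <<'E'
from go import *
from plant import read_camera
st()
s=read_camera('side');cv2.imwrite('pics/f0.png',s[:,:,::-1])
b=cv2.resize(s[190:310,240:360],None,fx=5,fy=5,interpolation=cv2.INTER_CUBIC)
a=np.linspace(0,2*np.pi,80)
uv=(proj('side',[cl(48+24*np.cos(t),24*np.sin(t),92) for t in a])-[240,190]+.5)*5-.5
b=np.ascontiguousarray(b[:,:,::-1]);cv2.polylines(b,[uv.round().astype(int)],True,(0,0,255),1)
cv2.imwrite('pics/f.png',b)
E
```

```text
t 14.53 clamp xy mm [-33.4   1.5] z 153.3 F clamp [-8.12 -0.61] 8.54 open 0.6 q [ 0.16  0.04  1.86  0.    1.23 -0.76]
```

View pics/f.png

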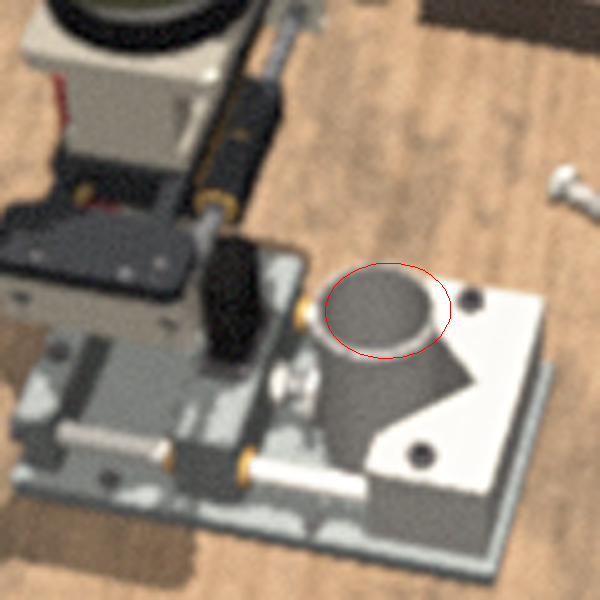

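About 5 mm remain before the tube is seated, because the rim's left edge is at 312 against a seated target of 325. I'll advance slowly.

Request:
step_arm(
  commands=[
    {"xyz": [0,0,1],"turn": [0,0,0],"grip": 0},
    {"xyz": [0,0,2],"turn": [0,0,0],"grip": 0},
    {"xyz": [0,0,3],"turn": [0,0,0],"grip": 0},
  ],
)

```text
t: 14.95
tool_pos: [0.5055, 0.1344, 0.1533]
orientation: [0.506, 1.512, -0.5]
force: [-5.6, 4.1, 7.3]
opening: 0.0006
```

```bash
python3 -c "
from go import *
st()"
```

```text
t 14.95 clamp xy mm [-30.4   1.5] z 153.3 F clamp [-6.95 -0.03] 7.26 open 0.6 q [ 0.16  0.05  1.86  0.    1.23 -0.77]
```

Request:
step_arm(
  commands=[
    {"xyz": [0,0,0.5],"turn": [0,0,0],"grip": 0},
    {"xyz": [0,0,1],"turn": [0,0,0],"grip": 0},
  ],
)

```text
t: 15.2
tool_pos: [0.5064, 0.1339, 0.1533]
orientation: [0.506, 1.511, -0.5]
force: [-5.4, 4.2, 7.4]
opening: 0.0006
```

Request:
step_arm(
  commands=[
    {"xyz": [0,0,0.3],"turn": [0,0,0],"grip": 0},
    {"xyz": [0,0,0.6],"turn": [0,0,0],"grip": 0},
  ],
)

```text
t: 15.45
tool_pos: [0.5068, 0.1335, 0.1533]
orientation: [0.506, 1.512, -0.5]
force: [-6.4, 4.2, 7.1]
opening: 0.0003
```

Request:
step_arm(
  commands=[
    {"xyz": [0,0,0.3],"turn": [0,0,0],"grip": 0},
    {"xyz": [0,0,0.6],"turn": [0,0,0],"grip": 0},
  ],
)

```text
t: 15.7
tool_pos: [0.5073, 0.1332, 0.1533]
orientation: [0.506, 1.511, -0.5]
force: [-6.2, 3.6, 7.4]
opening: 0.0004
```

Request:
step_arm(
  commands=[
    {"xyz": [0,0,0.3],"turn": [0,0,0],"grip": 0},
    {"xyz": [0,0,0.5],"turn": [0,0,0],"grip": 0},
  ],
)

```text
t: 15.95
tool_pos: [0.5077, 0.1329, 0.1533]
orientation: [0.506, 1.511, -0.5]
force: [-5.7, 3.3, 8.2]
opening: 0.0006
```

Request:
step_arm(
  commands=[
    {"xyz": [0,0,0.3],"turn": [0,0,0],"grip": 0},
    {"xyz": [0,0,0.5],"turn": [0,0,0],"grip": 0},
  ],
)

```text
t: 16.2
tool_pos: [0.5081, 0.1326, 0.1533]
orientation: [0.506, 1.511, -0.5]
force: [-5.8, 4.6, 8.2]
opening: 0.0003
```

```bash
python3 - <<'E'
from go import *
from plant import read_camera
st()
s=read_camera('side')
b=cv2.resize(s[225:285,280:360],None,fx=8,fy=8,interpolation=cv2.INTER_CUBIC)
a=np.linspace(0,2*np.pi,80)
uv=(proj('side',[cl(48+24*np.cos(t),24*np.sin(t),92) for t in a])-[280,225]+.5)*8-.5
b=np.ascontiguousarray(b[:,:,::-1]);cv2.polylines(b,[uv.round().astype(int)],True,(0,0,255),1)
cv2.imwrite('pics/g.png',b)
E
```

```text
t 16.2 clamp xy mm [-27.3   1.6] z 153.3 F clamp [-7.44  0.23] 8.17 open 0.3 q [ 0.16  0.05  1.85  0.    1.23 -0.77]
```

View pics/g.png

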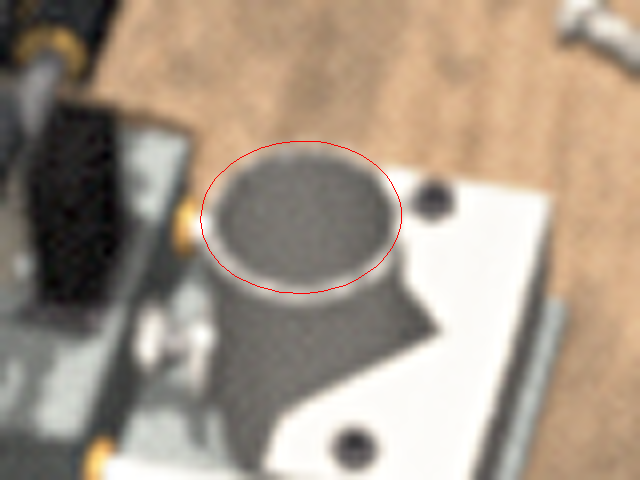

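The rim now nearly coincides with the seated circle, so contact should come within 1–2 mm. I'll continue in small steps and watch the force.

Request:
step_arm(
  commands=[
    {"xyz": [0,0,0.2],"turn": [0,0,0],"grip": 0},
    {"xyz": [0,0,0.4],"turn": [0,0,0],"grip": 0},
  ],
)

```text
t: 16.5
tool_pos: [0.5084, 0.1323, 0.1533]
orientation: [0.506, 1.512, -0.5]
force: [-4.6, 4.6, 7.3]
opening: 0.0003
```

Request:
step_arm(
  commands=[
    {"xyz": [0,0,0.2],"turn": [0,0,0],"grip": 0},
    {"xyz": [0,0,0.4],"turn": [0,0,0],"grip": 0},
  ],
)

```text
t: 16.75
tool_pos: [0.5087, 0.1321, 0.1533]
orientation: [0.506, 1.511, -0.5]
force: [-6.0, 4.4, 7.9]
opening: 0.0008
```

Request:
step_arm(
  commands=[
    {"xyz": [0,0,0.2],"turn": [0,0,0],"grip": 0},
    {"xyz": [0,0,0.4],"turn": [0,0,0],"grip": 0},
  ],
)

```text
t: 17.0
tool_pos: [0.5089, 0.132, 0.1534]
orientation: [0.506, 1.512, -0.5]
force: [-8.9, 5.4, 9.8]
opening: 0.0002
```

Request:
step_arm(
  commands=[
    {"xyz": [0,0,0.2],"turn": [0,0,0],"grip": 0},
    {"xyz": [0,0,0.4],"turn": [0,0,0],"grip": 0},
  ],
)

```text
t: 17.25
tool_pos: [0.5089, 0.132, 0.1533]
orientation: [0.506, 1.513, -0.5]
force: [-10.3, 6.0, 9.6]
opening: 0.0005
```

Request:
step_arm(
  commands=[
    {"xyz": [0,0,0.2],"turn": [0,0,0],"grip": 0},
    {"xyz": [0,0,0.3],"turn": [0,0,0],"grip": 0},
    {"xyz": [0,0,0.3],"turn": [0,0,0],"grip": 0},
  ],
)

```text
t: 17.62
tool_pos: [0.5092, 0.1318, 0.1533]
orientation: [0.506, 1.513, -0.5]
force: [-9.4, 5.8, 9.1]
opening: 0.0002
```

```bash
python3 -c "
from go import *
st()"
```

```text
t 17.62 clamp xy mm [-25.9   1.5] z 153.3 F clamp [-10.98  -0.99] 9.14 open 0.2 q [ 0.15  0.06  1.85  0.    1.24 -0.78]
```

Request:
step_arm(
  commands=[
    {"xyz": [0,0,0.15],"turn": [0,0,0],"grip": 0},
    {"xyz": [0,0,0.3],"turn": [0,0,0],"grip": 0},
    {"xyz": [0,0,0.3],"turn": [0,0,0],"grip": 0},
  ],
)

```text
t: 18.0
tool_pos: [0.5093, 0.1317, 0.1534]
orientation: [0.506, 1.513, -0.5]
force: [-10.4, 6.4, 11.1]
opening: -0.0
```

```bash
python3 -c "
from go import *
st()"
```

```text
t 18.0 clamp xy mm [-25.8   1.5] z 153.4 F clamp [-12.13  -1.1 ] 11.13 open -0.0 q [ 0.15  0.06  1.85  0.    1.24 -0.78]
```

Request:
step_arm(
  commands=[
    {"xyz": [0,0,0.15],"turn": [0,0,0],"grip": 0},
    {"xyz": [0,0,0.3],"turn": [0,0,0],"grip": 0},
    {"xyz": [0,0,0.3],"turn": [0,0,0],"grip": 0},
  ],
)

```text
t: 18.38
tool_pos: [0.5093, 0.1317, 0.1533]
orientation: [0.506, 1.514, -0.5]
force: [-10.3, 7.4, 12.7]
opening: 0.0006
```

```bash
python3 -c "
from go import *
st()"
```

```text
t 18.38 clamp xy mm [-25.8   1.5] z 153.3 F clamp [-12.66  -0.3 ] 12.66 open 0.6 q [ 0.15  0.06  1.85  0.    1.24 -0.78]
```

Request:
step_arm(
  commands=[
    {"xyz": [0,0,0.15],"turn": [0,0,0],"grip": 0},
    {"xyz": [0,0,0.3],"turn": [0,0,0],"grip": 0},
    {"xyz": [0,0,0.3],"turn": [0,0,0],"grip": 0},
  ],
)

```text
t: 18.75
tool_pos: [0.5093, 0.1317, 0.1533]
orientation: [0.506, 1.514, -0.5]
force: [-12.3, 7.9, 12.8]
opening: 0.0005
```

```bash
python3 -c "
from go import *
st()"
```

```text
t 18.75 clamp xy mm [-25.7   1.6] z 153.3 F clamp [-14.59  -1.03] 12.76 open 0.5 q [ 0.15  0.06  1.85  0.    1.24 -0.78]
```

The jaw has stalled: force has risen to about 14.6 N with no motion, against roughly 7.4 N while sliding, so the squeeze is about 7 N. I'll back off and clear away for a check.

Request:
step_arm(
  commands=[
    {"xyz": [0,0,-2],"turn": [0,0,0],"grip": 0},
    {"xyz": [0,0,-8],"turn": [0,0,0],"grip": 0},
    {"xyz": [0,0,-20],"turn": [0,0,0],"grip": 0},
    {"xyz": [-50,0,-30],"turn": [0,0,0],"grip": 0},
    {"xyz": [-100,0,-60],"turn": [0,0,0],"grip": 0},
    {"xyz": [-130,30,-120],"turn": [0,0,0],"grip": 0},
    {"xyz": [-140,80,-160],"turn": [0,0,0],"grip": 0},
    {"xyz": [-140,130,-190],"turn": [0,0,0],"grip": 0},
    {"xyz": [-140,180,-210],"turn": [0,0,0],"grip": 0},
    {"xyz": [-140,230,-230],"turn": [0,0,0],"grip": 0},
    {"xyz": [-140,230,-230],"turn": [0,0,0],"grip": 0},
    {"xyz": [-140,230,-230],"turn": [0,0,0],"grip": 0},
  ],
)

```text
t: 20.25
tool_pos: [0.4633, 0.4517, 0.2921]
orientation: [0.503, 1.512, -0.502]
force: [-0.3, 0.2, 0.8]
opening: 0.0006
```

```bash
python3 - <<'E'
from go import *
from plant import read_camera
st()
out=[]
a=np.linspace(0,2*np.pi,80)
for n,(x,y) in (('top',(285,220)),('side',(270,215))):
    s=read_camera(n); cv2.imwrite(f'pics/end_{n}.png',s[:,:,::-1])
    b=np.ascontiguousarray(cv2.resize(s[y:y+80,x:x+80],None,fx=5,fy=5,interpolation=cv2.INTER_CUBIC)[:,:,::-1])
    for P in ([cl(48+24*np.cos(t),24*np.sin(t),92) for t in a],[cl(*q,57) for q in [(48,-34),(82,0),(48,34),(48,50)]]):
        uv=(proj(n,P)-[x,y]+.5)*5-.5
        cv2.polylines(b,[uv.round().astype(int)],False,(0,0,255),1)
    out.append(b)
cv2.imwrite('pics/end.png',np.hstack(out))
E
```

```text
t 20.25 clamp xy mm [-254.5  230. ] z 292.1 F clamp [-0.4   0.01] 0.85 open 0.6 q [ 0.69  0.26  1.36  0.    1.52 -0.24]
```

View pics/end.png

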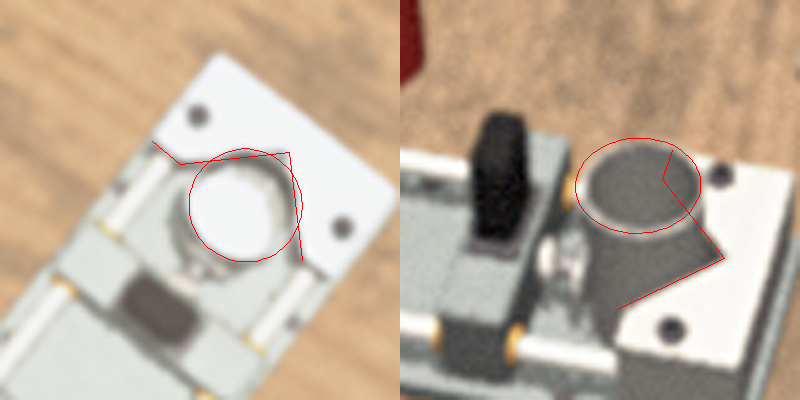

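```bash
python3 - <<'E'
from go import *
s=cv2.imread('pics/end_side.png'); x,y=270,215
g=cv2.cvtColor(cv2.resize(s[y:y+80,x:x+80],None,fx=5,fy=5,interpolation=cv2.INTER_CUBIC),cv2.COLOR_BGR2GRAY)
pts=[]  # rim ridge: brightest point along rays from the opening's centre
for t in np.linspace(0,2*np.pi,72,endpoint=False):
    r=np.arange(.75,1.12,.01);u=240+62*r*np.cos(t);v=187+48*r*np.sin(t)
    k=g[v.round().astype(int),u.round().astype(int)].astype(float)
    if np.degrees(t)>20 and np.degrees(t)<340 and not(290<np.degrees(t)): i=k.argmax();pts.append((u[i],v[i]))
e=cv2.fitEllipse(np.array(pts,np.float32));print(e)
c=(np.array(e[0])+.5)/5-.5+[x,y]
p=plane('side',c,.092);print('tube centre, clamp mm',A.T@(p[:2]-o)*1e3)
a=np.linspace(0,2*np.pi,80)
uv=(proj('side',[cl(48+23.25*np.cos(t),23.25*np.sin(t),92) for t in a])-[x,y]+.5)*5-.5
print('model',cv2.fitEllipse(uv.astype(np.float32)))
E
```

```text
((243.82737731933594, 185.593017578125), (93.53775024414062, 126.75469207763672), 88.00891876220703)
tube centre, clamp mm [5.04040063e+01 1.68529640e-02]
model ((237.74075317382812, 185.18678283691406), (92.08045196533203, 121.5285873413086), 87.58966827392578)
```

```bash
python3 -c "
from plant import robot
print(robot.close_job())"
```

```text
the job is handed in; nothing more can be done
None
```

The job is handed in at about 20 s of the 61 s. I drew the jaw back about 60 mm and stood the grey tube upright on the bed. I then let go and pushed the jaw up from behind its handle with the fingers closed.

- **Nip:** The jaw stalled at about 14.6 N of push, against roughly 7.4 N while sliding. That puts the peak squeeze on the tube at about 7 N, an estimate from the wrist force. I then backed off and moved the arm clear, and the tube still stood against the V.
- **Seating:** The side view puts the tube's centre at (50.4, 0.0) mm in clamp axes, against a seat of (48, 0).
- **Disagreements:** The side view reads about 2 mm past the seat, while by eye the top view reads about 2 mm short of it. I put both down to the calibration error of about 2 mm and relied on the stall.
- **Stick-slip:** The jaw first seemed to stop at about 11.8 N, then slipped 0.4 mm further before the final stall.
- **Bystanders:** I kept well clear of them and saw none touched, but I did not re-measure their positions at the end.

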